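# Hang the stubby hammer in its sprung rack

### The job

The stubby hammer has been left standing in the drilled wooden block. Put it away in the grey steel rack: lower it handle first through the large oval loop (not the small round one) and keep pressing gently past the sprung clip below until the underside of its head sits down on the loop all round, then let go. Feel your way and do not force it: lean on the rack with no more than about 5 kg at any moment, and leave the other things on the bench where they are.

Things in the scene. Friction and masses are not known exactly. Their poses are not given: they have to be found in the camera images.
- hammer: Stubby hammer, 158 mm, about 0.3 kg, starts upright. Origin: centre of the butt (the handle's end), z to the head. Steel head at z 130-158: middle block 32 (x) x 50 (y), round faces 27 across, 94 overall along y, symmetric. Eight-sided ash handle: 13 (x) x 16 (y) at the butt, 18 x 22 at z 14, widest 20 x 28 at z 44, back to 17 x 21 at z 56, 16 x 20 at the head.
- head_seat (a point): Point on the hammer: centre of the underside of its head, on the handle's axis, 130 mm from the butt. Axes as the hammer's.
- oval_loop: The rack's large oval loop, rigidly fixed. Origin: its centre, level with the top of the bar, 154 mm above the bench; z up. Opening 24 (x) x 32 (y) mm, bent from 8 mm round bar, so its rim is rounded. The hammer fits with its y along the loop's y, either way round (half turn). Grip the head so that the fingertips stay above this level.
- rack: Grey sheet-steel rack, fixed. Origin: centre of the underside of its 120 (x) x 164 (y) x 18 mm plywood and steel foot. Upright sheet, top 153 above the bench, at x +45. Oval loop centred at y +36 (x 0); small round loop (17 mm hole, not for the hammer) at y -42. Under the oval loop, at z 70, two sprung bars reach out along -x (the clip).
- clip_left (a joint): Clip bar on the loop's +y side, rad; 0 shut, grows as it is spread. The two bars (10 mm thick, gap 17 mm when shut) lie 84 mm below the loop's top. Pushing the widening handle between them takes 6 to 10 N at first, climbing to 11-20 N; some 2 mm before the head is down they snap over the widest part, the push drops, and they hold it. The hammer's weight alone does not do it.
- clip_right (a joint): The same for the clip bar on the loop's -y side.
- block: Drilled beech block, 68 (x) x 160 (y) x 62 mm, fixed to the bench. Origin under its centre. The hammer stands in the mortise at y +35; a marker pen (132 long) stands fixed in a hole at y -45, top about 144 mm above the bench; other holes empty.
- mortise (a point): Centre of the mouth of the block's mortise, at its top face 62 mm above the bench. Mortise 23 (x) x 31 (y) mm, 50 deep; the hammer's butt stands on its floor, 12 mm above the bench, about 1.5 mm loose all round.
- bolt_jar: Brown jar of bolts with a grey cap, 63 mm wide, 79 mm high, standing on the bench, a bystander. Origin under its centre.
- tin_small: Small green tin, 54 mm wide, 61 mm high, standing on the bench, a bystander. Origin under its centre.
- cork_block: Cork sanding block, 63 x 115 x 34 mm, lying on the bench, a bystander. Origin under its centre.
- tape_measure: Yellow and black tape measure, 37 x 72 x 64 mm, standing on the bench, a bystander. Origin under its centre.
- tape_wide: Roll of wide brown tape, 92 mm across, 48 mm high, lying flat on the bench, a bystander. Origin under its centre.

How it is judged:
By the outcome, as a careful person would: the job done as asked, in the order asked, and still so for the second after the job is handed in, with the robot touching nothing.
It also fails if it takes over 72 s, if anything falls off the work surface, if the arm or the gripper's body presses on something with over 40 N, if the wrist force passes 120 N, or if a joint passes its speed limit or range.

### The arm

A 6-joint arm with a two-finger parallel gripper is mounted at the origin on the work surface; the furniture and walls round the work are solid. World frame = base frame: x ahead of the robot, y to its left, z up, the work surface at z = 0. Lengths are in mm, angles in rad, forces in N, time in s.
With the tool pointing down it reaches from about 375 to 975 mm from the base axis. Payload 3.8 kg.
Tool frame: the origin (TCP) lies at the very end of the fingers, on their centre line; the grasp point (between the pads) lies 19 mm behind it; z points along the fingers, y is the line along which they close (so a half turn about z gives the same grasp; the last joint's range is limited). The gripper opens to 85 mm and grips with 20 to 120 N. Pads are 22 mm wide; open, the fingers measure 114 mm over their backs; the gripper's body (76 mm by 85 mm) begins 54 mm behind the grasp point. The pads swing forward as they close: fully open they stand 13 mm farther back than shut.
Start: joints at [-1.341, 0.264, 1.604, -0, 1.274, -0.037], TCP at [177.956, -651.114, 231.28] pointing down, gripper open.
Joint ranges: [-2.63, 2.63], [-0.94, 2.18], [0.31, 2.57], [-1.31, 4.45], [0, 2.66], [-2.55, 2.55]. Speed limits (rad/s): [2.57, 2.57, 3.14, 3.14, 3.14, 3.14].

### API

Orientations are given as a unit quaternion [x, y, z, w].
In Python, from cell import env, read_camera, camera_info, order, models gives the robot as it stands.
- The arm moves only by the tool send_rows, never from a script. Its argument "motion" is a list of rows, each a list of 3 entries, a list of its own where there are three numbers: the closure, from -1 (fully open) to 1 (shut), so that 0 is half open, then the shift along the world's x, y, z in cm, then the turn, a rotation vector about the world's x, y, z in degrees. A call has 1 to 5 rows; each row shifts and turns the commanded pose from where the row before left it; what a row does not reach is not made up. A row lasts 1/12 s, in which the tool goes at most 41.7 mm and 7.16 degrees, less where a joint would pass 70% of its speed; a pose out of reach is approached as far as the arm can. A call with a gripper value outside its range is refused whole. The fingers move at their own pace and stop on an object; "force" is the grip in N (left out, the last holds). Time passes only in rows, so rows that do not move let the fingers close. It gives the time, the measured TCP pose, the force, the opening and the grip force at its end, in the units of the state.
- env.observe(): the state, without advancing time (a new reading comes with each control period).
- read_camera(name): name is "side" or "top"; returns the picture (480x640x3 uint8, blue, green, red); there is no depth.
- camera_info(name): a dict with "mtx" (3x3 intrinsics, pixels), "k1" (the pictures are not rectified: a ray, as slopes to the right and down, at radius r is drawn at 1 + k1 r^2 times it, then the intrinsics apply), "extrinsics" (4x4, takes a point from camera to world coordinates). Camera axes: x right, y down, z forward; pixel columns grow to the right and rows downward; lengths in mm; the calibration is good to about 2 mm. A picture is of the moment at which its call begins. camera_info takes no time and is no camera call.
- order.hand_in(): hands the job in; it is judged then, once.
Trained networks look in the newest picture that a camera, given by its name, has taken for a name from the list of things; names that differ only in an ending like _2 or _b are one class to them, and where a whole thing is asked for, a point or a joint stands for the part that bears it (a point fixed in the world has none). Each returns a list of dicts, best first, with "p" (0 to 1); they miss things now and then, are a little off and sometimes report something else, mostly with a low value. They report only what shows in the picture. A call takes as long as a camera call.
- models.search_frame(camera, name): "xyz" ([x, y, z] in mm, in world coordinates, good to about 4 mm: the middle of the surface that is visible of it).
- models.trace(camera, name): "region" (480x640 bool, what is visible of it).
- models.landmark_of(camera, name): "xyz" ([x, y, z] in mm, in world coordinates, good to about 4 mm: a listed point, or the origin of a listed thing).
The state is a dict: "clock": time; "q": joint angles; "qvel": joint speeds; "tau": joint torques, N m; "tcp_pos": TCP position; "ee_rot": TCP orientation; "wrist_force": force on the tool from outside, world axes, zero at the start; "ft_torque": the same for the moment, N m; "width": opening from 0.0 (shut) to 1.0 (fully open); "gripper_force": force on a finger pad.
Only numpy, scipy, OpenCV 4.12 (cv2) and the standard library are available. Lean on these libraries where they do the work, as an engineer would, in place of code of your own. Each camera call takes 0.05 s, during which the arm holds its last target. There are 200 camera calls.

## Working session

There is one attempt and no reset: what is moved stays moved. The work goes in short steps, Python scripts to look and compute and a tool call to move; the robot and the scene stay as the last step left them, time stands still between calls to the robot, and variables do not carry over. Pictures are saved under pics/ and viewed, at most 10 in all, crops included, and the job is handed in when it is done.

Besides the shell and the picture viewer there is one more tool, called after ">>>" as name([rows], argument=value, ...), one row to a line, values as JSON. send_rows: Moves the arm, as the interface text tells. Its arguments: {"type":"object","properties":{"motion":{"type":"array","items":{"type":"array"}},"force":{"type":"number"}},"required":["motion"]}

```bash
mkdir -p pics; ls
cat > h.py <<'E'
import numpy as np, cv2
from cell import env, read_camera, camera_info, order, models
def snap(n,f=None):
    im=read_camera(n)
    if f: cv2.imwrite('pics/'+f,im)
    return im
def ray(n,uv):
    c=camera_info(n); K=np.array(c['mtx']);E=np.array(c['extrinsics'])
    d=np.array([(uv[0]-K[0,2])/K[0,0],(uv[1]-K[1,2])/K[1,1]]);s=d.copy()
    for _ in range(20): s=d/(1+c['k1']*(s@s))
    v=E[:3,:3]@np.array([*s,1]); return E[:3,3],v/np.linalg.norm(v)
def proj(n,P):
    c=camera_info(n); K=np.array(c['mtx']);E=np.array(c['extrinsics'])
    p=E[:3,:3].T@(np.array(P,float)-E[:3,3]); s=p[:2]/p[2]; s=s*(1+c['k1']*(s@s))
    return K[:2,:2]@s+K[:2,2]
def atz(n,uv,z):
    o,v=ray(n,uv); return o+v*(z-o[2])/v[2]
def tri(uva,uvb,a='top',b='side'):
    o1,v1=ray(a,uva);o2,v2=ray(b,uvb)
    A=np.stack([v1,-v2],1);t=np.linalg.lstsq(A,o2-o1,rcond=None)[0]
    p,q=o1+v1*t[0],o2+v2*t[1]; return (p+q)/2,np.linalg.norm(p-q)
E
python3 - <<'E'
from h import *
np.set_printoptions(precision=1,suppress=True)
for n in ['top','side']:
    snap(n,n+'0.png'); c=camera_info(n); print(n,np.array(c['extrinsics']).tolist(),c['mtx'],c['k1'])
    for t in ['hammer','head_seat','oval_loop','rack','block','mortise','bolt_jar','tin_small','cork_block','tape_measure','tape_wide']:
        l=models.landmark_of(n,t); print(t,[(np.round(d['xyz'],1),round(d['p'],2)) for d in l[:2]])
o=env.observe();print({k:np.round(v,3) for k,v in o.items()})
E
```

```text
pics
top [[0.005883259219886993, -0.9891788799488581, 0.1465964894670869, 324.7165965854623], [-0.999828881869026, -0.00838995304395432, -0.016486833184499113, 18.678057178430503], [0.01753836484638396, -0.14647440783646248, -0.9890589737763228, 994.4562851932781], [0.0, 0.0, 0.0, 1.0]] [[467.7   0.  325.5]
 [  0.  467.7 235.1]
 [  0.    0.    1. ]] -0.04320654734329867
hammer [(array([508.1, 169.5,  12.2]), 0.96), (array([601.3, 328.2,   0.3]), 0.41)]
head_seat [(array([503.9, 166.1, 141.2]), 0.65)]
oval_loop [(array([ 345.6, -168. ,   -1.6]), 0.72), (array([ 471.1, -150.8,  150.1]), 0.71)]
rack []
block [(array([507.9, 132. ,  -0.4]), 0.82)]
mortise []
bolt_jar [(array([375.9, -13.1,   0.6]), 0.73), (array([ 470.1, -152.1,  153. ]), 0.51)]
tin_small [(array([594.7,  -6.8,   0.9]), 0.78), (array([ 471.2, -150.2,  150.2]), 0.27)]
cork_block [(array([ 344. , -169.2,   -3.7]), 0.85)]
tape_measure [(array([ 356.5, -295.2,   -2.8]), 0.69), (array([ 478.9, -185.5,   -0.8]), 0.62)]
tape_wide [(array([597.8, 328.9,   3.1]), 0.59)]
side [[-0.9674180063071484, -0.14641265484931346, 0.20655685
[... 597 characters left out ...]
ay([507. , 168.2,  59.1]), 0.88)]
bolt_jar [(array([371.7, -12.9,  -1.6]), 0.74)]
tin_small [(array([595.2,  -7.3,  -3.7]), 0.93)]
cork_block [(array([ 346.2, -167.1,   -0.5]), 0.72)]
tape_measure [(array([ 357.1, -295.5,    1.7]), 0.83)]
tape_wide [(array([596.3, 330.2,   1.7]), 0.81)]
{'clock': np.float64(1.2), 'q': array([-1.3,  0.3,  1.6, -0. ,  1.3, -0. ]), 'qvel': array([-0.,  0.,  0., -0., -0.,  0.]), 'tau': array([  0. , -51.5, -36.8,   0. ,   0. ,  -0. ]), 'tcp_pos': array([ 178. , -651.1,  231.3]), 'ee_rot': array([ 1. ,  0.1, -0. ,  0. ]), 'wrist_force': array([-0.7,  0.3,  0.1]), 'ft_torque': array([-0. , -0. ,  0.1]), 'gripper_force': np.float64(0.0), 'width': np.float64(1.003)}
```

View pics/top0.png

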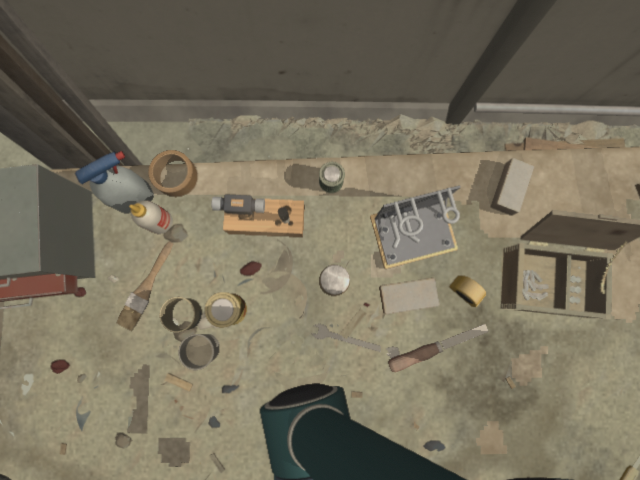

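View pics/side0.png

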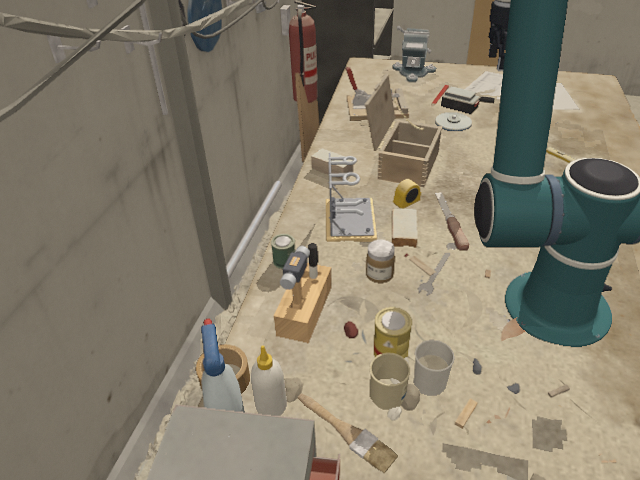

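The top view shows the hammer head at about (237,204) in the block, and the rack near (415,228), turned by some 15°, with the large loop at (410,225). In the side view the hammer head is at (296,268) and the loops at (342,160–180). I'll zoom in on the rack and hammer in both views.

Run:
```python
import cv2,numpy as np
t=cv2.imread('pics/top0.png');s=cv2.imread('pics/side0.png')
def c(i,x,y,w=100,h=75): return cv2.resize(i[y:y+h,x:x+w],(400,300),interpolation=cv2.INTER_CUBIC)
cv2.imwrite('pics/z1.png',np.vstack([np.hstack([c(t,365,180),c(s,300,145)]),np.hstack([c(t,205,170),c(s,260,230,)])]))
```

```text
(no output)
```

View pics/z1.png

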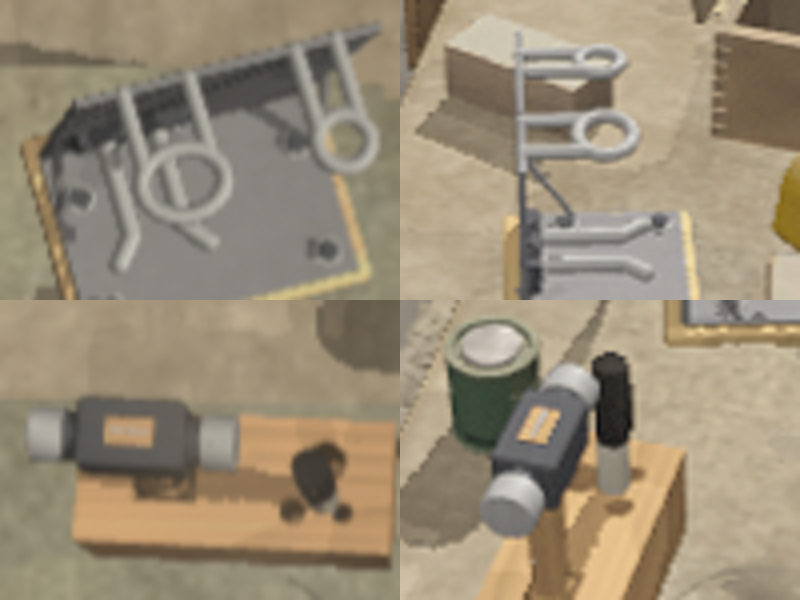

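Run:
```python
from h import *
np.set_printoptions(precision=1,suppress=True)
f=lambda x,y,ox,oy,px=0,py=0: np.array([ox+(x-px+.5)/4-.5, oy+(y-py+.5)/4-.5])
T=lambda x,y:f(x,y,365,180); S=lambda x,y:f(x,y,300,145,400,0)
T2=lambda x,y:f(x,y,205,170,0,300); S2=lambda x,y:f(x,y,260,230,400,300)
print('loop',tri(T(186,184),S(606,133)),atz('top',T(186,184),150),atz('side',S(606,133),150))
print('small',tri(T(345,139),S(601,61)),atz('top',T(345,139),150))
def yaw(a,b): d=b-a; return np.linalg.norm(d[:2]),np.degrees(np.arctan2(-d[0],d[1]))
a,b=atz('top',T(380,25),153),atz('top',T(80,103),153); print('sheet',a,b,yaw(a,b))
a,b=atz('top',T(370,275),18),atz('top',T(80+0,275+72),18); 
a,b=atz('top',(457.5,248),18),atz('top',(385,266),18);print('foot',a,b,yaw(a,b))
a,b=atz('side',S(518,35),153),atz('side',S(522,170),153); print('sheetside',a,b,yaw(a,b))
print('hammer top',tri(T2(129,432),S2(539,425)),atz('top',T2(129,432),170),atz('side',S2(539,425),170))
a,b=atz('top',T2(238,443),157),atz('top',T2(28,435),157);print('head',a,b,yaw(a,b))
a,b=atz('top',T2(385,548),62),atz('top',T2(75,537),62);print('block',a,b,yaw(a,b))
# side head axis
a,b=atz('side',S2(572,386),156),atz('side',S2(512,503),156);print('headside',a,b,yaw(a,b))
print('pen top',atz('top',T2(330,460),144),tri(T2(331,461),S2(611,362)))
```

```text
loop (array([ 470.3, -153. ,  148.9]), np.float64(2.712123204816307)) [ 468.8 -152.9  150. ] [ 471.4 -151.6  150. ]
small (array([ 491.2, -228. ,  148.3]), np.float64(0.45454859508613993)) [ 490.6 -227.5  150. ]
sheet [ 544.3 -245.   153. ] [ 505.7 -104.   153. ] (np.float64(146.2476040541818), np.float64(15.326841911787396))
foot [ 444.1 -277.7   18. ] [ 404.9 -122.8   18. ] (np.float64(159.77145546644485), np.float64(14.190153677741277))
sheetside [ 544.6 -238.3  153. ] [ 507.4 -101.4  153. ] (np.float64(141.88452529740675), np.float64(15.185173402430836))
hammer top (array([505.7, 164.8, 169.6]), np.float64(2.1284798993938376)) [504.5 164.6 170. ] [506.7 165.1 170. ]
head [502.7 117.  157. ] [505.6 213.  157. ] (np.float64(95.99148610009355), np.float64(-1.734426749355009))
block [469.5  52.8  62. ] [473.8 209.1  62. ] (np.float64(156.34901863178797), np.float64(-1.5680547956311102))
headside [504.8 120.6 156. ] [508.5 202.9 156. ] (np.float64(82.443113788436), np.float64(-2.575598849491276))
pen top [497.8  75.8 144. ] (array([499. ,  75.9, 134.9]), np.float64(0.24670070394646834))
```

The geometry agrees:
- **Loop:** about (470,-152.5), yaw about 15.3°, bar centre at about 150.
- **Hammer:** axis at about (505.7,165), yaw about -2°, top at about 170.
- **Check:** the two loop centres are 78 mm apart, as specified.

Run:
```python
from h import *
from scipy.spatial.transform import Rotation as R
q=env.observe()['ee_rot'];print(q);m=R.from_quat(q).as_matrix();print(m.round(3));print(np.degrees(np.arctan2(m[1,1],m[0,1])))
```

```text
[ 9.91118689e-01  1.32980238e-01 -4.94684845e-07  1.20619114e-05]
[[ 0.965  0.264  0.   ]
 [ 0.264 -0.965 -0.   ]
 [-0.     0.    -1.   ]]
-74.71631402487468
```

>>> send_rows([
  [-1,[1.5,2.5,2],[0,0,0]],
  [-1,[1.5,2.5,2],[0,0,0]],
  [-1,[1.5,2.5,2],[0,0,0]],
  [-1,[2,3,0.5],[0,0,0]],
  [-1,[2,3,0.5],[0,0,0]],
])

```text
clock: 1.62
tcp_pos: [263.6, -515.8, 303.3]
ee_rot: [0.991, 0.132, 0.001, 0.002]
wrist_force: [1.2, -0.4, -0.2]
width: 1.001
gripper_force: 0.0
```

>>> send_rows([
  [-1,[1.6,3.4,0],[0,0,3.6]],
  [-1,[1.6,3.4,0],[0,0,3.6]],
  [-1,[1.6,3.4,0],[0,0,3.6]],
  [-1,[1.6,3.4,0],[0,0,3.6]],
  [-1,[1.6,3.4,0],[0,0,3.6]],
])

```text
clock: 2.03
tcp_pos: [343.4, -344.4, 301.5]
ee_rot: [0.958, 0.288, 0.0, 0.0]
wrist_force: [0.9, -0.2, -0.1]
width: 0.999
gripper_force: 0.0
```

>>> send_rows([
  [-1,[1.6,3.4,0],[0,0,3.6]],
  [-1,[1.6,3.4,0],[0,0,3.6]],
  [-1,[1.6,3.4,0],[0,0,3.6]],
  [-1,[1.6,3.4,0],[0,0,3.6]],
  [-1,[1.6,3.4,0],[0,0,3.6]],
])

```text
clock: 2.45
tcp_pos: [423.3, -174.4, 301.7]
ee_rot: [0.901, 0.434, 0.0, 0.0]
wrist_force: [0.3, -0.8, 0.5]
width: 0.995
gripper_force: 0.0
```

>>> send_rows([
  [-1,[1.0,3.4,0],[0,0,3.6]],
  [-1,[1.0,3.4,0],[0,0,3.6]],
  [-1,[1.0,3.4,0],[0,0,3.6]],
  [-1,[1.0,3.4,0],[0,0,3.6]],
  [-1,[1.0,3.4,0],[0,0,3.6]],
])

```text
clock: 2.87
tcp_pos: [473.1, -4.3, 301.7]
ee_rot: [0.822, 0.57, 0.0, 0.0]
wrist_force: [0.7, 0.1, -0.4]
width: 1.002
gripper_force: 0.0
```

>>> send_rows([
  [-1,[0.8,3.4,0],[0,0,3.6]],
  [-1,[0.8,3.4,0],[0,0,3.6]],
  [-1,[0.8,3.4,0],[0,0,3.6]],
  [-1,[0.4,3.4,0],[0,0,3.6]],
  [-1,[0,0,0],[0,0,0.5]],
])

```text
clock: 3.28
tcp_pos: [501.2, 135.2, 301.3]
ee_rot: [0.74, 0.673, 0.001, -0.001]
wrist_force: [0.2, -0.6, 0.2]
width: 1.004
gripper_force: 0.0
```

>>> send_rows([
  [-1,[0.2,1.5,-2],[0,0,1.8]],
  [-1,[0.25,1.5,-2],[0,0,1.8]],
  [-1,[0,0,-2],[0,0,0]],
  [-1,[0,0,-2],[0,0,0]],
  [-1,[0,0,0],[0,0,0]],
])

```text
clock: 3.7
tcp_pos: [502.4, 158.9, 216.6]
ee_rot: [0.721, 0.693, -0.004, -0.002]
wrist_force: [-0.6, 0.1, -0.3]
width: 0.998
gripper_force: 0.0
```

>>> send_rows([
  [-1,[0,0,-1.5],[0,0,0]],
  [-1,[0,0,-1.5],[0,0,0]],
  [-1,[0,0,0],[0,0,0]],
])

```text
clock: 3.95
tcp_pos: [503.9, 158.9, 189.4]
ee_rot: [0.721, 0.693, -0.002, -0.001]
wrist_force: [-1.0, -0.7, -0.5]
width: 0.998
gripper_force: 0.0
```

Run:
```python
from h import *
t=snap('top','top1.png');s=snap('side','side1.png')
def c(i,x,y,w=100,h=75): return cv2.resize(i[y:y+h,x:x+w],(400,300),interpolation=cv2.INTER_CUBIC)
cv2.imwrite('pics/z2.png',np.hstack([c(t,195,160),c(s,250,210)]))
print(env.observe()['tcp_pos'],env.observe()['ee_rot'],env.observe()['q'])
```

```text
[505.51134127 159.4378247  191.93843707] [ 7.20868307e-01  6.93072052e-01 -1.18842954e-04 -1.58220194e-05] [ 2.58588275e-01  1.87030761e-02  1.95650057e+00 -9.54738778e-05
  1.16661215e+00  2.97938204e-01]
```

View pics/z2.png

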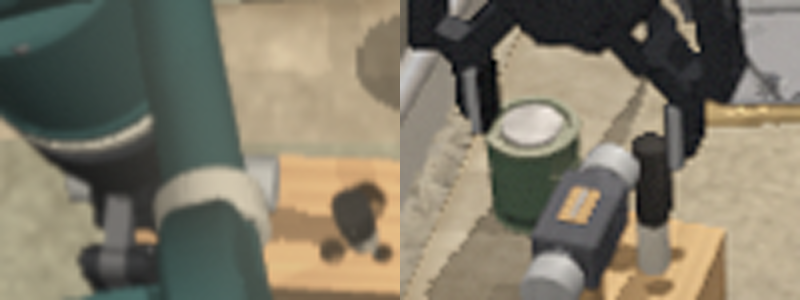

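The fingers straddle the head, with its end grain at crop pixel (578,203) in the side view. I'll centre along y and go down.

>>> send_rows([
  [-1,[0,0.54,-1],[0,0,0]],
  [-1,[0,0,-1.2],[0,0,0]],
  [-1,[0,0,-1.2],[0,0,0]],
  [-1,[0,0,-1.0],[0,0,0]],
  [-1,[0,0,-0.3],[0,0,0]],
])

```text
clock: 4.47
tcp_pos: [503.7, 164.8, 141.4]
ee_rot: [0.721, 0.693, -0.002, -0.001]
wrist_force: [-0.9, -0.0, 0.1]
width: 1.001
gripper_force: 0.0
```

>>> send_rows([
  [-0.5,[0,0,0],[0,0,0]],
  [-0.1,[0,0,0],[0,0,0]],
  [0,[0,0,0],[0,0,0]],
  [0.1,[0,0,0],[0,0,0]],
  [0.15,[0,0,0],[0,0,0]],
], force=30)

```text
clock: 4.88
tcp_pos: [506.0, 165.4, 145.0]
ee_rot: [0.721, 0.693, 0.001, 0.0]
wrist_force: [-0.7, -0.3, -0.3]
width: 0.424
gripper_force: 0.0
```

>>> send_rows([
  [0.2,[0,0,0],[0,0,0]],
  [0.25,[0,0,0],[0,0,0]],
  [0.3,[0,0,0],[0,0,0]],
  [0.4,[0,0,0],[0,0,0]],
  [1,[0,0,0],[0,0,0]],
])

```text
clock: 5.3
tcp_pos: [505.9, 165.4, 144.8]
ee_rot: [0.721, 0.693, 0.0, 0.0]
wrist_force: [0.2, 0.9, 3.2]
width: 0.365
gripper_force: 30.7
```

>>> send_rows([
  [1,[0,0,0],[0,0,0]],
  [1,[0,0,0],[0,0,0]],
  [1,[0,0,0],[0,0,0]],
], force=60)

```text
clock: 5.55
tcp_pos: [505.9, 165.4, 144.9]
ee_rot: [0.721, 0.693, 0.0, 0.0]
wrist_force: [0.2, 0.2, 4.7]
width: 0.362
gripper_force: 59.8
```

>>> send_rows([
  [1,[0,0,0],[0,0,0]],
  [1,[0,0,0.7],[0,0,0]],
  [1,[0,0,1],[0,0,0]],
  [1,[0,0,1],[0,0,0]],
  [1,[0,0,1],[0,0,0]],
], force=90)

```text
clock: 5.97
tcp_pos: [504.6, 165.1, 181.6]
ee_rot: [0.721, 0.693, -0.001, -0.001]
wrist_force: [-0.0, 0.1, -3.0]
width: 0.355
gripper_force: 89.9
```

>>> send_rows([
  [1,[0,0,1.5],[0,0,0]],
  [1,[0,0,2],[0,0,0]],
  [1,[0,0,2],[0,0,0]],
  [1,[0,0,2],[0,0,0]],
  [1,[0,0,2],[0,0,0]],
])

```text
clock: 6.38
tcp_pos: [504.9, 165.2, 277.8]
ee_rot: [0.721, 0.693, -0.0, -0.0]
wrist_force: [0.9, 0.1, -3.2]
width: 0.358
gripper_force: 89.9
```

>>> send_rows([
  [1,[0,0,2.5],[0,0,0]],
  [1,[0,0,2],[0,0,0]],
  [1,[0,0,0],[0,0,0]],
  [1,[0,0,0],[0,0,0]],
])

```text
clock: 6.72
tcp_pos: [506.0, 165.5, 322.9]
ee_rot: [0.721, 0.693, 0.001, 0.001]
wrist_force: [0.3, -0.2, -3.2]
width: 0.358
gripper_force: 90.1
```

Run:
```python
from h import *
s=snap('side','side2.png');t=snap('top','top2.png')
o=env.observe();print(o['tcp_pos'],o['ee_rot'],o['wrist_force'],o['ft_torque'],o['width'])
for n in('top','side'):
  for k in('hammer','head_seat','mortise'): print(n,k,[(np.round(d['xyz'],1),round(d['p'],2)) for d in models.landmark_of(n,k)[:2]])
p=proj('side',[506,165,250]).astype(int);print(p)
x,y=max(p[0]-75,0),max(p[1]-60,0)
cv2.imwrite('pics/z3.png',cv2.resize(s[y:y+120,x:x+150],(750,600),interpolation=cv2.INTER_CUBIC));print(x,y)
```

```text
[504.49644347 165.07167924 319.76600472] [ 7.20622214e-01  6.93326789e-01 -1.09212040e-03 -6.28488133e-04] [ 0.07761248 -1.08545915 -2.64488872] [0.00528542 0.01676844 0.03048739] 0.3619834604537612
top hammer [(array([507.2, 167.4, 188.8]), 0.93)]
top head_seat [(array([501.8, 167.6, 317.3]), 0.72)]
top mortise [(array([507. , 165.4,  62. ]), 0.69)]
side hammer [(array([504.5, 167.9, 191.2]), 0.78)]
side head_seat [(array([505.7, 167.1, 318.9]), 0.78)]
side mortise [(array([506.2, 169.1,  59.6]), 0.76)]
[292 226]
217 166
```

View pics/z3.png

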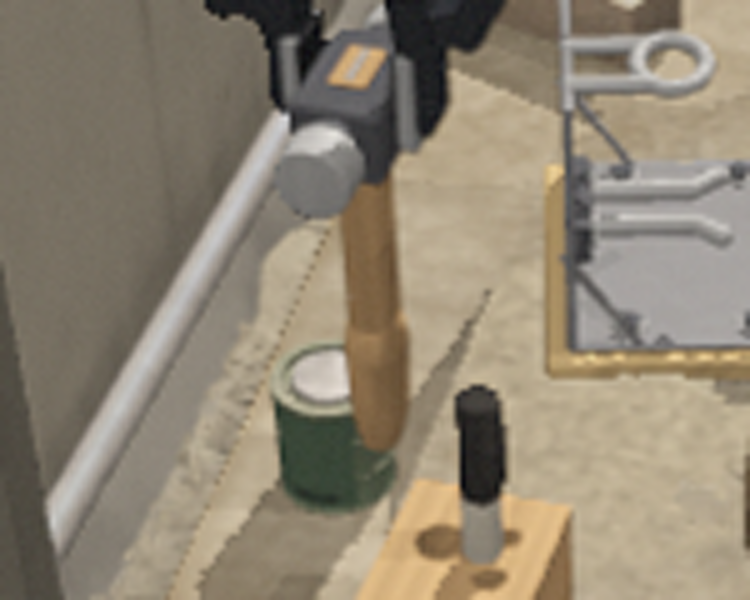

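The hammer hangs straight in the grip, with the butt at crop pixel (383,445) and clear of the block. I'll carry it over the loop and turn it +17.5°.

>>> send_rows([
  [1,[-0.3,-2,0],[0,0,1.5]],
  [1,[-0.3,-3,0],[0,0,1.6]],
  [1,[-0.3,-3,0],[0,0,1.6]],
  [1,[-0.3,-3,0],[0,0,1.6]],
  [1,[-0.3,-3,0],[0,0,1.6]],
])

```text
clock: 7.53
tcp_pos: [490.0, 24.2, 320.9]
ee_rot: [0.67, 0.742, -0.0, -0.0]
wrist_force: [0.2, 0.3, -2.9]
width: 0.356
gripper_force: 90.0
```

>>> send_rows([
  [1,[-0.3,-3,0],[0,0,1.6]],
  [1,[-0.3,-3,0],[0,0,1.6]],
  [1,[-0.3,-3,0],[0,0,1.6]],
  [1,[-0.3,-3,0],[0,0,1.6]],
  [1,[-0.3,-3,0],[0,0,1.6]],
])

```text
clock: 7.95
tcp_pos: [475.0, -126.1, 321.0]
ee_rot: [0.617, 0.787, -0.0, -0.0]
wrist_force: [0.1, 0.3, -2.8]
width: 0.352
gripper_force: 89.9
```

>>> send_rows([
  [1,[-0.3,-2,0],[0,0,1.5]],
  [1,[0,0,0],[0,0,0]],
  [1,[0,0,0],[0,0,0]],
  [1,[0,0,0],[0,0,0]],
])

```text
clock: 8.28
tcp_pos: [472.4, -144.3, 321.0]
ee_rot: [0.608, 0.794, 0.0, -0.0]
wrist_force: [1.8, 0.0, -2.5]
width: 0.355
gripper_force: 90.0
```

Run:
```python
from h import *
s=snap('side','side3.png');t=snap('top','top3.png')
for i in range(3): o=env.observe();print(o['tcp_pos'],o['ee_rot'],np.degrees(2*np.arctan2(o['ee_rot'][1],o['ee_rot'][0]))-90); read_camera('top')
for n in('top','side'):
  for k in('hammer','head_seat','oval_loop'): print(n,k,[(np.round(d['xyz'],1),round(d['p'],2)) for d in models.landmark_of(n,k)[:2]])
```

```text
[ 472.52486642 -143.81553044  321.07802107] [ 6.07149569e-01  7.94587505e-01  1.41045983e-04 -2.81115551e-04] 15.232630931331855
[ 472.57164217 -143.73664699  321.17986049] [ 6.06990928e-01  7.94708736e-01  1.15696046e-04 -1.57142153e-04] 15.255510248532516
[ 472.63117438 -143.74804247  321.23819327] [ 6.06894972e-01  7.94782033e-01  9.14539097e-05 -6.13278854e-05] 15.269346898651094
top hammer [(array([ 475.6, -144.3,  188. ]), 0.71)]
top head_seat [(array([ 471.8, -143.1,  316.2]), 0.91), (array([504.8, 162.9,  62.4]), 0.73)]
top oval_loop [(array([ 4.782e+02, -1.853e+02, -3.000e-01]), 0.61), (array([374.9, -15.1,   1. ]), 0.59)]
side hammer [(array([ 470.3, -141.7,  188. ]), 0.68)]
side head_seat [(array([ 473.9, -145.4,  318.8]), 0.69)]
side oval_loop [(array([ 473. , -149.6,  150.4]), 0.7), (array([ 473.2, -145.4,  318.3]), 0.21)]
```

>>> send_rows([
  [1,[-0.13,-0.86,-0.5],[0,0,0]],
  [1,[0,0,-1],[0,0,0]],
  [1,[0,0,-1],[0,0,0]],
  [1,[0,0,0],[0,0,0]],
  [1,[0,0,0],[0,0,0]],
])

```text
clock: 9.25
tcp_pos: [470.1, -153.1, 294.4]
ee_rot: [0.608, 0.794, -0.0, -0.002]
wrist_force: [0.4, -0.3, -2.2]
width: 0.359
gripper_force: 90.0
```

Run:
```python
from h import *
s=snap('side');t=snap('top')
o=env.observe();print(o['tcp_pos'],o['wrist_force'])
for n in('top','side'):
  for k in('hammer','head_seat','oval_loop'): print(n,k,[(np.round(d['xyz'],1),round(d['p'],2)) for d in models.landmark_of(n,k)[:2]])
cv2.imwrite('pics/z4.png',np.hstack([cv2.resize(t[180:255,365:465],(400,300),interpolation=cv2.INTER_CUBIC),cv2.resize(s[115:215,300:400],(400,400),interpolation=cv2.INTER_CUBIC)[100:]]))
T=o['tcp_pos'];print('axis side',proj('side',[T[0],T[1],163]),proj('side',[T[0],T[1],290]),'loop',proj('side',[470.3,-152.6,150]))
```

```text
[ 471.05412001 -153.29257483  296.00909623] [ 0.89794578 -0.28674671 -1.59686605]
top hammer [(array([ 471.3, -148.7,  163.5]), 0.83)]
top head_seat [(array([ 469.7, -151.9,  291.7]), 0.81)]
top oval_loop [(array([ 473.2, -149. ,  154.6]), 0.79)]
side hammer [(array([ 467. , -152.1,  160.4]), 0.94)]
side head_seat [(array([ 467.7, -154.8,  292.4]), 0.67)]
side oval_loop [(array([ 472.3, -151.4,  151.5]), 0.74)]
axis side [351.48881931 172.62016866] [352.01951939 121.58846183] loop [351.69747867 177.68786067]
```

View pics/z4.png

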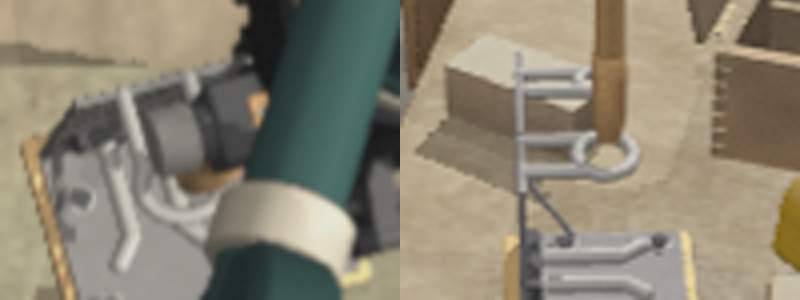

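In the side crop the butt (609,143) hangs just above the large loop (606,154), about 1 mm off toward -x. I'll make a small correction and lower slowly, watching the force.

>>> send_rows([
  [1,[0.1,0.1,0],[0,0,0]],
  [1,[0,0,-0.5],[0,0,0]],
  [1,[0,0,-0.5],[0,0,0]],
  [1,[0,0,-0.5],[0,0,0]],
  [1,[0,0,0],[0,0,0]],
])

```text
clock: 10.07
tcp_pos: [471.2, -151.9, 279.3]
ee_rot: [0.607, 0.794, -0.0, -0.001]
wrist_force: [-0.3, 0.1, -3.0]
width: 0.358
gripper_force: 90.0
```

>>> send_rows([
  [1,[0,0,-0.5],[0,0,0]],
  [1,[0,0,-0.5],[0,0,0]],
  [1,[0,0,-0.5],[0,0,0]],
  [1,[0,0,0],[0,0,0]],
])

```text
clock: 10.4
tcp_pos: [471.4, -152.0, 264.7]
ee_rot: [0.607, 0.794, -0.0, -0.001]
wrist_force: [-0.7, -0.1, -2.8]
width: 0.357
gripper_force: 90.0
```

>>> send_rows([
  [1,[0,0,-0.5],[0,0,0]],
  [1,[0,0,-0.5],[0,0,0]],
  [1,[0,0,-0.5],[0,0,0]],
  [1,[0,0,0],[0,0,0]],
])

```text
clock: 10.73
tcp_pos: [471.5, -152.0, 249.8]
ee_rot: [0.607, 0.794, -0.0, -0.001]
wrist_force: [0.1, -0.2, -3.2]
width: 0.36
gripper_force: 89.9
```

>>> send_rows([
  [1,[0,0,-0.5],[0,0,0]],
  [1,[0,0,-0.5],[0,0,0]],
  [1,[0,0,-0.5],[0,0,0]],
  [1,[0,0,0],[0,0,0]],
])

```text
clock: 11.07
tcp_pos: [471.7, -152.2, 234.6]
ee_rot: [0.607, 0.794, -0.0, -0.001]
wrist_force: [-1.0, 0.4, -4.8]
width: 0.356
gripper_force: 89.9
```

>>> send_rows([
  [1,[0,0,-0.5],[0,0,0]],
  [1,[0,0,-0.5],[0,0,0]],
  [1,[0,0,-0.4],[0,0,0]],
  [1,[0,0,-0.3],[0,0,0]],
  [1,[0,0,0],[0,0,0]],
])

```text
clock: 11.48
tcp_pos: [471.9, -152.3, 218.3]
ee_rot: [0.607, 0.794, -0.0, -0.0]
wrist_force: [-0.9, -0.6, -3.3]
width: 0.355
gripper_force: 89.9
```

>>> send_rows([
  [1,[0,0,-0.3],[0,0,0]],
  [1,[0,0,-0.3],[0,0,0]],
  [1,[0,0,-0.3],[0,0,0]],
  [1,[0,0,0],[0,0,0]],
])

```text
clock: 11.82
tcp_pos: [471.8, -152.2, 209.5]
ee_rot: [0.607, 0.794, -0.0, -0.0]
wrist_force: [-0.0, 1.0, -2.2]
width: 0.357
gripper_force: 89.9
```

>>> send_rows([
  [1,[0,0,-0.3],[0,0,0]],
  [1,[0,0,-0.3],[0,0,0]],
  [1,[0,0,-0.3],[0,0,0]],
  [1,[0,0,0],[0,0,0]],
])

```text
clock: 12.15
tcp_pos: [472.1, -151.5, 200.8]
ee_rot: [0.608, 0.794, 0.001, -0.001]
wrist_force: [1.3, 3.2, -1.7]
width: 0.358
gripper_force: 90.2
```

>>> send_rows([
  [1,[0,0,-0.3],[0,0,0]],
  [1,[0,0,-0.3],[0,0,0]],
  [1,[0,0,-0.2],[0,0,0]],
  [1,[0,0,0],[0,0,0]],
])

```text
clock: 12.48
tcp_pos: [472.8, -152.3, 194.6]
ee_rot: [0.607, 0.794, 0.0, 0.001]
wrist_force: [-2.3, 3.4, 5.3]
width: 0.358
gripper_force: 91.0
```

>>> send_rows([
  [1,[0,0,-0.3],[0,0,0]],
  [1,[0,0,-0.2],[0,0,0]],
  [1,[0,0,-0.2],[0,0,0]],
  [1,[0,0,0],[0,0,0]],
])

```text
clock: 12.82
tcp_pos: [473.0, -152.3, 187.4]
ee_rot: [0.608, 0.794, 0.001, 0.001]
wrist_force: [0.6, 2.6, -0.4]
width: 0.358
gripper_force: 90.3
```

>>> send_rows([
  [1,[0,0.05,-0.2],[0,0,0]],
  [1,[0,0,-0.2],[0,0,0]],
  [1,[0,0,-0.2],[0,0,0]],
  [1,[0,0,0],[0,0,0]],
])

```text
clock: 13.15
tcp_pos: [473.1, -152.2, 182.0]
ee_rot: [0.607, 0.794, 0.0, 0.001]
wrist_force: [0.0, 2.9, 7.5]
width: 0.353
gripper_force: 91.3
```

>>> send_rows([
  [1,[0,0,-0.2],[0,0,0]],
  [1,[0,0,-0.2],[0,0,0]],
  [1,[0,0,-0.2],[0,0,0]],
  [1,[0,0,0],[0,0,0]],
])

```text
clock: 13.48
tcp_pos: [473.2, -152.2, 176.4]
ee_rot: [0.607, 0.794, 0.0, 0.001]
wrist_force: [-2.5, 2.3, 8.0]
width: 0.356
gripper_force: 91.5
```

>>> send_rows([
  [1,[0,0,-0.2],[0,0,0]],
  [1,[0,0,-0.2],[0,0,0]],
  [1,[0,0,-0.1],[0,0,0]],
  [1,[0,0,0],[0,0,0]],
])

```text
clock: 13.82
tcp_pos: [473.3, -152.3, 171.6]
ee_rot: [0.607, 0.794, 0.0, 0.001]
wrist_force: [-2.5, 3.0, 10.9]
width: 0.356
gripper_force: 91.7
```

>>> send_rows([
  [1,[0,0,-0.2],[0,0,0]],
  [1,[0,0,-0.1],[0,0,0]],
  [1,[0,0,-0.1],[0,0,0]],
  [1,[0,0,0],[0,0,0]],
])

```text
clock: 14.15
tcp_pos: [473.3, -152.3, 167.8]
ee_rot: [0.607, 0.794, 0.0, 0.001]
wrist_force: [-2.4, 3.5, 10.8]
width: 0.352
gripper_force: 91.9
```

>>> send_rows([
  [1,[0,0,-0.1],[0,0,0]],
  [1,[0,0,-0.1],[0,0,0]],
  [1,[0,0,-0.1],[0,0,0]],
  [1,[0,0,0],[0,0,0]],
])

```text
clock: 14.48
tcp_pos: [473.3, -152.3, 164.9]
ee_rot: [0.607, 0.794, 0.0, 0.001]
wrist_force: [-3.1, 2.8, 11.9]
width: 0.354
gripper_force: 92.1
```

>>> send_rows([
  [1,[0,0,-0.1],[0,0,0]],
  [1,[0,0,-0.1],[0,0,0]],
  [1,[0,0,-0.1],[0,0,0]],
  [1,[0,0,0],[0,0,0]],
])

```text
clock: 14.82
tcp_pos: [473.3, -152.4, 162.0]
ee_rot: [0.607, 0.794, 0.0, 0.001]
wrist_force: [-3.9, 2.5, 12.9]
width: 0.36
gripper_force: 92.2
```

>>> send_rows([
  [1,[0,0,-0.1],[0,0,0]],
  [1,[0,0,-0.1],[0,0,0]],
  [1,[0,0,0],[0,0,0]],
])

```text
clock: 15.07
tcp_pos: [473.2, -152.3, 159.6]
ee_rot: [0.607, 0.794, 0.0, 0.001]
wrist_force: [-3.2, 2.8, 9.2]
width: 0.353
gripper_force: 91.7
```

>>> send_rows([
  [1,[0,0,-0.1],[0,0,0]],
  [1,[0,0,0],[0,0,0]],
])

```text
clock: 15.23
tcp_pos: [472.9, -152.1, 157.4]
ee_rot: [0.607, 0.794, 0.0, 0.001]
wrist_force: [-0.9, 2.2, 3.6]
width: 0.356
gripper_force: 90.8
```

>>> send_rows([
  [1,[0,0,-0.1],[0,0,0]],
  [1,[0,0,0],[0,0,0]],
])

```text
clock: 15.4
tcp_pos: [472.9, -152.0, 156.9]
ee_rot: [0.607, 0.794, 0.0, 0.001]
wrist_force: [-2.3, 4.4, 10.8]
width: 0.358
gripper_force: 91.8
```

The clip has snapped over and the force is rising again at the expected height. One more light press.

>>> send_rows([
  [1,[0,0,-0.05],[0,0,0]],
  [1,[0,0,0],[0,0,0]],
  [1,[0,0,0],[0,0,0]],
])

```text
clock: 15.65
tcp_pos: [472.9, -152.0, 156.9]
ee_rot: [0.607, 0.794, 0.0, 0.001]
wrist_force: [-4.3, 4.6, 13.8]
width: 0.361
gripper_force: 92.2
```

Run:
```python
from h import *
s=snap('side')
o=env.observe();print(o['tcp_pos'],o['wrist_force'],o['ft_torque'])
cv2.imwrite('pics/z5.png',cv2.resize(s[130:250,290:410],(600,600),interpolation=cv2.INTER_CUBIC))
```

```text
[ 472.8812107  -152.01747705  156.92512138] [-3.99663043  3.94364936 13.1084681 ] [ 0.79425994  0.90894634 -0.05223166]
```

View pics/z5.png

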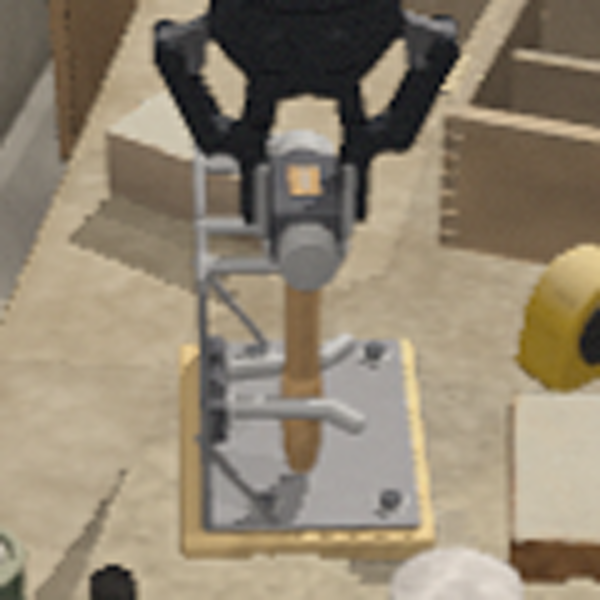

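The handle is through the large loop, with the waist held between the clip bars (crop row ~385) and the head on the loop. I'll ease the side load, press a touch more, then loosen the grip.

>>> send_rows([
  [1,[-0.05,0.05,-0.05],[0,0,0]],
  [1,[0,0,-0.05],[0,0,0]],
  [1,[0,0,0],[0,0,0]],
])

```text
clock: 15.95
tcp_pos: [472.9, -152.0, 156.9]
ee_rot: [0.607, 0.794, 0.0, 0.002]
wrist_force: [-5.4, 3.5, 17.4]
width: 0.355
gripper_force: 92.7
```

>>> send_rows([
  [1,[0,0,0],[0,0,0]],
  [1,[0,0,0],[0,0,0]],
  [1,[0,0,0],[0,0,0]],
], force=20)

```text
clock: 16.2
tcp_pos: [472.9, -152.0, 156.9]
ee_rot: [0.607, 0.794, 0.0, 0.002]
wrist_force: [-5.4, 3.4, 16.6]
width: 0.356
gripper_force: 92.7
```

>>> send_rows([
  [0.25,[0,0,0],[0,0,0]],
  [0.2,[0,0,0],[0,0,0]],
  [0.1,[0,0,0],[0,0,0]],
  [0,[0,0,0],[0,0,0]],
  [-0.1,[0,0,0],[0,0,0]],
])

```text
clock: 16.62
tcp_pos: [471.3, -151.4, 153.2]
ee_rot: [0.607, 0.794, -0.0, -0.0]
wrist_force: [-0.2, -1.0, -0.4]
width: 0.552
gripper_force: 0.0
```

>>> send_rows([
  [-0.3,[0,0,0],[0,0,0]],
  [-0.3,[0,0,0.5],[0,0,0]],
  [-0.3,[0,0,0],[0,0,0]],
])

```text
clock: 16.87
tcp_pos: [472.1, -151.5, 159.5]
ee_rot: [0.607, 0.794, 0.0, 0.0]
wrist_force: [0.5, 1.8, 0.0]
width: 0.649
gripper_force: 0.0
```

>>> send_rows([
  [-0.3,[0,0,1],[0,0,0]],
  [-0.3,[0,0,2.5],[0,0,0]],
  [-0.3,[0,0,3],[0,0,0]],
  [-0.3,[0,0,3],[0,0,0]],
  [-0.3,[0,0,3],[0,0,0]],
])

```text
clock: 17.28
tcp_pos: [471.5, -151.2, 285.9]
ee_rot: [0.607, 0.794, 0.0, 0.0]
wrist_force: [0.0, 0.1, 0.6]
width: 0.647
gripper_force: 0.0
```

>>> send_rows([
  [-0.3,[0,3,0],[0,0,0]],
  [-0.3,[0,3.5,0],[0,0,0]],
  [-0.3,[0,3.5,0],[0,0,0]],
  [-0.3,[0,3.5,0],[0,0,0]],
  [-0.3,[0,3.5,0],[0,0,0]],
])

```text
clock: 17.7
tcp_pos: [471.6, 20.0, 285.1]
ee_rot: [0.608, 0.794, 0.001, 0.001]
wrist_force: [0.5, -0.2, -0.3]
width: 0.647
gripper_force: 0.0
```

Run:
```python
from h import *
s=snap('side');t=snap('top')
o=env.observe();print(o['tcp_pos'],o['wrist_force'])
for n in('top','side'):
  for k in('hammer','head_seat','oval_loop','bolt_jar','tin_small','cork_block','tape_measure','tape_wide'): print(n,k,[(np.round(d['xyz'],1),round(d['p'],2)) for d in models.landmark_of(n,k)[:2]])
cv2.imwrite('pics/z6.png',np.hstack([cv2.resize(t[170:270,365:465],(400,400),interpolation=cv2.INTER_CUBIC),cv2.resize(s[145:245,300:400],(400,400),interpolation=cv2.INTER_CUBIC)]))
```

```text
[471.4912918   22.87547331 284.86580604] [-0.54041279 -0.51693069  0.21711266]
top hammer [(array([ 478.2, -147.5,   19.7]), 0.61)]
top head_seat [(array([ 470. , -151.4,  152.3]), 0.8)]
top oval_loop [(array([ 472.6, -149.8,  150.1]), 0.6)]
top bolt_jar [(array([375.4, -15.9,  -1.6]), 0.7)]
top tin_small [(array([ 470.9, -148. ,  152.2]), 0.35)]
top cork_block [(array([ 345.8, -171.1,   -1.9]), 0.64)]
top tape_measure [(array([ 354. , -296.6,    0.4]), 0.92)]
top tape_wide [(array([ 5.989e+02,  3.277e+02, -3.000e-01]), 0.62)]
side hammer [(array([ 469.7, -149.5,   24.9]), 0.87), (array([509.3, 167.3,  58.9]), 0.46)]
side head_seat [(array([ 472.7, -152.9,  151.7]), 0.62)]
side oval_loop [(array([ 471.7, -153. ,  150.5]), 0.53)]
side bolt_jar [(array([508.8, 167.6,  59.7]), 0.65), (array([370.7, -12.3,  -2.6]), 0.58)]
side tin_small [(array([590.3,  -7.1,  -1.9]), 0.74)]
side cork_block [(array([ 3.462e+02, -1.652e+02,  2.000e-01]), 0.84), (array([ 481.1, -185.8,    2.9]), 0.67)]
side tape_measure [(array([ 359.6, -294. ,    2.9]), 0.74)]
side tape_wide [(array([598.3, 327.4,   1.9]), 0.72), (array([ 358.2, -296.5,   -1.5]), 0.17)]
```

View pics/z6.png

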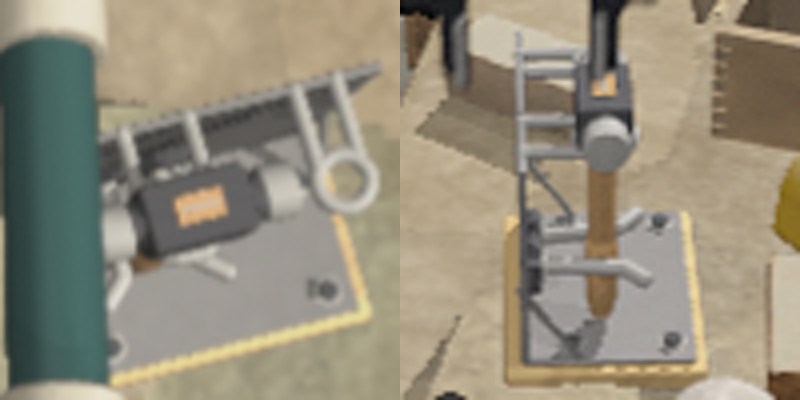

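The hammer stands level on the large loop, with head and handle at crop pixels (605,90–300). The seat height from the TCP is 156.9 − 2.9 = 154.0 mm, which matches the loop's top. The bystanders I could see have not moved.

```bash
python3 -c "
from cell import order
print(order.hand_in())"
```

```text
the job is handed in; nothing more can be done
None
```

The hammer sits clipped in the large oval loop with its head down on the rim, the wrist force stayed under about 20 N, the other things look unmoved, and the job is handed in.

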